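# Put the yellow-lidded spice jar back behind the rack's rail

### The arm

A 7-joint arm with a two-finger parallel gripper is mounted at the origin on a cart in front of the work surface, level with it; the furniture and walls round the work are solid. World frame = base frame: x ahead of the robot, y to its left, z up, the work surface at z = 0. Lengths are in m, angles in rad, forces in N, time in s.
With the tool pointing down it reaches from about 0.425 to 0.875 m from the base axis. Payload 9.9 kg.
Tool frame: the origin (TCP) lies on the centre line of the jaws, within the pads' length; the fingertips stand 17 mm ahead of it and the grasp point (between the pads) lies 2 mm behind it; z points along the fingers, y is the line along which they close (so a half turn about z gives the same grasp; the last joint's range is limited). The gripper opens to 85 mm and grips with 20 to 120 N. Pads are 22 mm wide; open, the fingers measure 114 mm over their backs; the gripper's body (76 mm by 85 mm) begins 54 mm behind the grasp point. The pads swing forward as they close: fully open they stand 13 mm farther back than shut.
Start: joints at [1.079, 0.576, 0.025, 1.437, -0.015, 1.129, -0.057], TCP at [0.268, -0.62, 0.248] pointing down, gripper open.
Joint ranges: [-2.76, 2.76], [-0.34, 2.15], [-1.52, 1.57], [0.19, 2.46], [-1.09, 4.23], [0.17, 1.99], [-2.82, 2.82]. Speed limits (rad/s): [2.22, 2.22, 3.01, 3.01, 3.14, 3.14, 3.14].

### API

Orientations are given as a rotation vector (axis times angle).
In Python, from station import bot gives the robot as it stands.
- The arm moves only by the tool servo_tool, never from a script. Its arguments are lists of equal length, an entry for each row: "claw": the opening, from 0 (shut) to 1 (fully open); "offset": the shift along the tool's x, y, z in mm, a list of three; "rotation": the turn, a rotation vector about the tool's x, y, z in rad, a list of three. In form: {"claw": [claw, ...], "offset": [[tx, ty, tz], ...], "rotation": [[rx, ry, rz], ...]}. A call has 1 to 20 rows; each row shifts and turns the commanded pose from where the row before left it, along the tool's axes as they then stand; what a row does not reach is not made up. A row lasts 1/8 s, in which the tool goes at most 62.5 mm and 10.7 degrees, less where a joint would pass 70% of its speed; a pose out of reach is approached as far as the arm can. A call with a gripper value outside its range is refused whole. The fingers move at their own pace and stop on an object; "squeeze" is the grip in N (left out, the last holds). Time passes only in rows, so rows that do not move let the fingers close. It gives the time, the measured TCP pose, the force and the opening at its end, in the units of the state.
- bot.sense(): the state, without advancing time (a new reading comes with each control period).
- bot.get_image(name): name is "side" or "top"; returns a dict with "img" (420x560x3 uint8, blue, green, red), "camera_matrix" (3x3 intrinsics, pixels), "rvec" (rotation vector, rad) and "tvec" (3), from world to camera coordinates, as OpenCV has them. Camera axes: x right, y down, z forward; pixel columns grow to the right and rows downward; lengths in m; the calibration is good to about 2 mm. A picture is of the moment at which its call begins. There is no depth.
- bot.close_job(): hands the job in, once; it reports no verdict.
The state is a dict: "clock": time; "qpos": joint angles; "dq": joint speeds; "joint_efforts": joint torques, N m; "position": TCP position; "tool_rot": TCP orientation; "contact_force": force on the tool from outside, world axes, zero at the start; "torque": the same for the moment, N m; "grip_width": finger opening in m.
Only numpy, scipy, OpenCV 4.12 (cv2) and the standard library are available. Lean on these libraries where they do the work, as an engineer would, in place of code of your own. Each camera call takes 0.05 s, during which the arm holds its last target. There are 200 camera calls.

### The job

Put the spice jar with the yellow lid back in the little wooden spice rack: lift it over the front rail and stand it upright on the rack's floor, in the free space between the two jars already there. Do not shift or knock over those two jars.

Things in the scene. Friction and masses are not known exactly. Their poses are not given: they have to be found in the camera images.
- yellow_jar_center (a point): the jar to put away: clear spice jar with a dull yellow lid, 42 mm across and 106 mm tall, standing loose on the worktop; the lid is round, 41 mm across, and takes up the top 21 mm. The point is the jar's centre, 53 mm above its underside; z is up along the jar. A red-lidded and a green-lidded jar of the same kind (45 mm across, 100 to 108 mm tall) stand near it on the worktop, at least 95 mm away centre to centre.
- rack_floor (a point): middle of the floor of a fixed wooden spice rack, 14 mm above the worktop. y runs along the rack to its left end, x from its front rail to its back board, z up. From this point: front rail, a 10 mm bar at x = -40 mm, its top 40 mm above the floor; back board's inner face at x = +38 mm; end boards' inner faces at y = +-125 mm; both boards rise 52 mm above the floor.
- white_jar_center (a point): centre (54 mm above its underside) of the white-lidded spice jar, 47 mm across, 108 mm tall, that stands loose in the left (+y) end of the rack. Above and behind it hangs a wall cabinet: front 0.53 m ahead of the robot's base, underside 0.44 m up, solid left of y = 0.28 m; keep the arm in front of it
- black_jar_center (a point): centre (52.5 mm above its underside) of the black-lidded spice jar, 40 mm across, 105 mm tall, that stands loose in the right (-y) end of the rack
Mind the look-alikes: they are no part of the job. What is shaped like the part that bears yellow_jar_center but blue or turquoise is not meant.

How it is judged:
On the way:
1. the yellow-lidded jar is lifted clear of the rail's height (its underside over 37 mm above the rack's floor) (z of yellow_jar_center in the frame of rack_floor above 0.09 m), for 0.1 s.
At the end, for the whole second after the job is handed in: The yellow-lidded jar stands at rest and upright (within 10 degrees) on the rack's floor behind the rail, between the two other jars (its centre within 85 mm of the rack's middle along the rack); the white-lidded and black-lidded jars still stand upright within 25 mm of where they were (x of yellow_jar_center in the frame of rack_floor between -0.022 and 0.025 m and y of yellow_jar_center in the frame of rack_floor between -0.085 and 0.085 m and z of yellow_jar_center in the frame of rack_floor between 0.045 and 0.06 m and angle between each of yellow_jar_center, white_jar_center, black_jar_center's own z axis and vertical below 0.17 rad and linear speed of yellow_jar below 0.02 m/s and distance of each of white_jar_center, black_jar_center from where it was at the start of the episode below 0.025 m); the robot touches nothing.
It fails at once if the white-lidded or black-lidded jar is tipped over (more than 35 degrees) (angle between any of white_jar_center, black_jar_center's own z axis and vertical above 0.6 rad).
It also fails if it takes over 34 s, if anything falls off the work surface, if the arm or the gripper's body presses on something with over 40 N, if the wrist force passes 120 N, or if a joint passes its speed limit or range.

## Working session

There is one attempt and no reset: what is moved stays moved. The work goes in short steps, Python scripts to look and compute and a tool call to move; the robot and the scene stay as the last step left them, time stands still between calls to the robot, and variables do not carry over. Pictures are saved under pics/ and viewed, on a budget of 10 in all, crops included, one or two more only if the job needs it, and the job is handed in when it is done.

Besides the shell and the picture viewer there is one more tool, called after "Request:" as a command line: name --argument value ..., lists and objects as JSON in quotes. servo_tool: Moves the arm, as the interface text tells. Its arguments: {"type":"object","properties":{"claw":{"type":"array"},"offset":{"type":"array"},"rotation":{"type":"array"},"squeeze":{"type":"number"}},"required":["claw","offset","rotation"]}

```bash
ls; mkdir -p pics; cat > h.py <<'E'
import numpy as np, cv2
from station import bot
def cam(n):
    d=bot.get_image(n); R=cv2.Rodrigues(np.array(d["rvec"],float))[0]; t=np.array(d["tvec"],float).ravel()
    return d["img"],np.array(d["camera_matrix"]),R,t
def onz(K,R,t,u,v,z):
    o=-R.T@t; r=R.T@np.linalg.inv(K)@np.array([u,v,1.]); return o+r*(z-o[2])/r[2]
def px(K,R,t,p):
    c=K@(R@np.array(p,float)+t); return c[:2]/c[2]
E
python3 - <<'E'
from h import *
s=bot.sense(); print(s)
for n in("side","top"):
    im,K,R,t=cam(n); cv2.imwrite(f"pics/{n}0.png",im); print(n,K.tolist(),-R.T@t,(R.T@[0,0,1]))
    np.savez(f"{n}0.npz",im=im,K=K,R=R,t=t)
E
```

```text
pics
{'clock': 0.0, 'qpos': array([ 1.07920757,  0.57653151,  0.02483537,  1.43792439, -0.0149923 ,
        1.12899477, -0.05648621]), 'dq': array([-1.62606672e-03, -7.37261370e-05, -1.21985983e-03,  4.76475544e-04,
        5.73363043e-04,  6.40495008e-04,  1.34146443e-03]), 'joint_efforts': array([-8.35617084e-04, -7.65771389e+01,  2.24992968e+00, -2.85976160e+01,
        1.52297941e-02,  1.27518625e-02, -3.22002222e-05]), 'position': array([ 0.2675289 , -0.61924976,  0.24743706]), 'tool_rot': array([-3.07491259e+00, -6.35885912e-01,  6.69400735e-04]), 'contact_force': array([ 0.25845338, -0.41372664, -0.59598829]), 'torque': array([ 0.01651873, -0.01348977,  0.00519709]), 'grip_width': 0.08530791700505484}
side [[507.1915782089505, 0.0, 285.8093625617385], [0.0, 507.1915782089505, 209.95943813753243], [0.0, 0.0, 1.0]] [ 0.31266025 -0.48883674  0.73234003] [ 0.18735059  0.70722885 -0.68170896]
top [[492.0558977977519, 0.0, 283.9200222331327], [0.0, 492.0558977977519, 211.64083666352857], [0.0, 0.0, 1.0]] [0.36535445 0.19940105 0.90509444] [ 0.15062965 -0.00241682 -0.98858731]
```

View pics/side0.png

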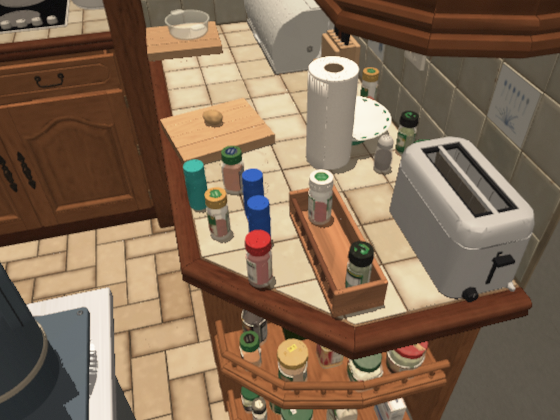

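View pics/top0.png

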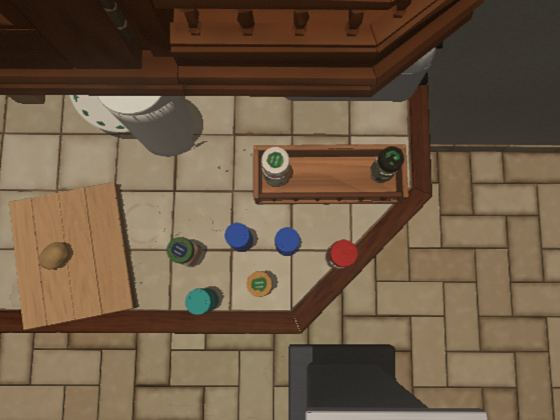

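The side view shows the yellow lid near (216,197), between the turquoise (195,185), blue (253,185 and 258,215) and red (258,243) items. The top view shows it at (259,284). The rack spans about (253–407, 146–203) in the top view, with the white jar at (275,160) and the black jar at (389,160).

```bash
python3 - <<'E'
from h import *
d=np.load("top0.npz"); im,K,R,t=[d[k] for k in("im","K","R","t")]
hsv=cv2.cvtColor(im,cv2.COLOR_BGR2HSV)
roi=np.zeros(im.shape[:2],np.uint8); cv2.circle(roi,(259,284),22,255,-1)
print("lid hsv",hsv[276,254],hsv[290,266],"around",hsv[265,245])
m=cv2.inRange(hsv,(8,100,110),(35,255,255))&roi
c=max(cv2.findContours(m,0,1)[0],key=cv2.contourArea); (u,v),r=cv2.minEnclosingCircle(c); print("yellow",u,v,r,onz(K,R,t,u,v,.106), "scale r", 492*.0205/np.linalg.norm(onz(K,R,t,u,v,.106)-(-R.T@t)))
for n,u,v,z in[("blueA",239,236,.1),("blueB",287,241,.1),("teal",199,300,.1),("red",343,253,.1),("white",275,160,.122),("black",390.5,160,.119),("green",180,250,.104)]:
    print(n,onz(K,R,t,u,v,z).round(3))
z=cv2.resize(im[130:215,235:425],None,fx=4,fy=4,interpolation=cv2.INTER_CUBIC)
cv2.imwrite("pics/rack.png",z)
d=np.load("side0.npz"); im=d["im"]
cv2.imwrite("pics/y.png",np.hstack([cv2.resize(im[150:300,170:290],None,fx=3.3,fy=3.3,interpolation=cv2.INTER_CUBIC),cv2.resize(im[160:310,275:395],None,fx=3.3,fy=3.3,interpolation=cv2.INTER_CUBIC)]))
E
```

```text
lid hsv [ 16 159 164] [ 15 161 166] around [ 19  69 166]
yellow 258.91070556640625 283.65179443359375 12.795365333557129 [0.36982534 0.23693819 0.106     ] scale r 12.607687596116358
blueA [0.447 0.271 0.1  ]
blueB [0.439 0.192 0.1  ]
teal [0.343 0.333 0.1  ]
red [0.42 0.1  0.1 ]
white [0.57  0.213 0.122]
black [0.572 0.023 0.119]
green [0.423 0.366 0.104]
```

View pics/rack.png

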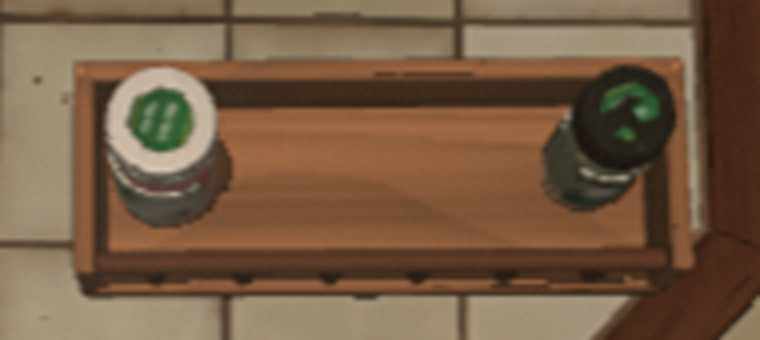

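View pics/y.png

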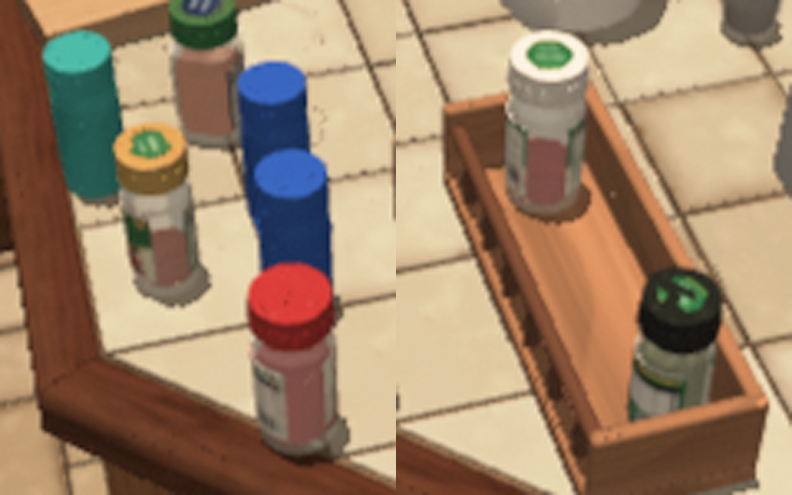

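Rack crop: the back board's inner top edge is at row 79, the rail top covers rows 249–270, and the inner end faces are at columns 94 and about 668. The two jars leave the middle free. Side crop: the yellow lid is unobstructed, with blue jars behind it and turquoise beside it.

```bash
python3 - <<'E'
from h import *
d=np.load("top0.npz"); K,R,t=[d[k] for k in("K","R","t")]
q=lambda u,v,z: onz(K,R,t,235+(u+.5)/4-.5,130+(v+.5)/4-.5,z)[:2].round(4)
print("back inner L,R",q(94,79,.066),q(664,79,.066))
print("rail back L,R",q(100,249,.054),q(664,249,.054)," rail front",q(94,272,.054),q(668,270,.054))
print("end inner L",q(94,79,.066),q(94,265,.066)," R",q(664,79,.066),q(670,250,.066))
print("floor back L,R",q(108,106,.014),q(572,108,.014), "left front", q(108,248,.014))
print("white",q(160,121,.122),"black",q(624,118,.119))
# side check of lids
d=np.load("side0.npz"); K,R,t=[d[k] for k in("K","R","t")]
s=lambda u,v,z,x0,y0: onz(K,R,t,x0+(u+.5)/3.3-.5,y0+(v+.5)/3.3-.5,z)[:2].round(4)
print("side yellow",s(151,145,.106,170,150),"white",s(548-396,55,.122,275,160),"black",s(681-396,296,.119,275,160))
print("side blueA,B",s(272,84,.1,170,150),s(291,173,.1,170,150),"teal",s(77,52,.1,170,150),"red",s(291,287,.1,170,150))
print("side rack right board top corners front-in/back",s(597-396,437,.066,275,160),s(765-396,402,.066,275,160))
E
```

```text
back inner L,R [0.6037 0.2434] [ 0.6054 -0.0074]
rail back L,R [0.53   0.2403] [ 0.5316 -0.0081]  rail front [0.5197 0.2428] [ 0.5222 -0.0096]
end inner L [0.6037 0.2434] [0.5206 0.2422]  R [ 0.6054 -0.0074] [ 0.5288 -0.0078]
floor back L,R [0.6055 0.2394] [0.606  0.0231] left front [0.5382 0.2385]
white [0.5702 0.2132] black [0.5736 0.0226]
side yellow [0.3693 0.2404] white [0.5688 0.2168] black [0.5747 0.023 ]
side blueA,B [0.4489 0.2827] [0.442  0.2021] teal [0.3404 0.3457] red [0.422 0.115]
side rack right board top corners front-in/back [ 0.5224 -0.0103] [ 0.6116 -0.0122]
```

Request:
servo_tool --claw '[1,1,1,1,1,1,1,1,1,1,1,1,1,1,1,1,1,1]' --offset '[[0,0,0],[0,0,0],[0,0,0],[0,0,0],[26,-31,0],[26,-31,0],[26,-31,0],[26,-31,0],[26,-31,0],[26,-31,0],[26,-31,0],[10,-43,0],[10,-43,0],[10,-43,0],[10,-43,0],[10,-43,0],[10,-43,0],[10,-43,0]]' --rotation '[[0,0,0.102],[0,0,0.102],[0,0,0.102],[0,0,0.102],[0,0,0],[0,0,0],[0,0,0],[0,0,0],[0,0,0],[0,0,0],[0,0,0],[0,0,0],[0,0,0],[0,0,0],[0,0,0],[0,0,0],[0,0,0],[0,0,0]]' --squeeze 40

```text
clock: 2.35
position: [0.5198, -0.1003, 0.2481]
tool_rot: [-3.142, 0.0, 0.001]
contact_force: [0.5, 0.5, -0.5]
grip_width: 0.0852
```

Request:
servo_tool --claw '[0.85,0.85,0.85,0.85,0.85,0.85,0.85,0.85,0.85,0.85,0.85,0.85]' --offset '[[-7,-42,0],[-7,-42,0],[-7,-42,0],[-7,-42,0],[-7,-42,0],[-7,-42,0],[-27,-22,0],[-27,-22,0],[-27,-22,0],[-27,-22,0],[0,0,0],[0,0,0]]' --rotation '[[0,0,0],[0,0,0],[0,0,0],[0,0,0],[0,0,0],[0,0,0],[0,0,0],[0,0,0],[0,0,0],[0,0,0],[0,0,0],[0,0,0]]'

```text
clock: 3.85
position: [0.3703, 0.2379, 0.2483]
tool_rot: [3.141, -0.0, 0.0]
contact_force: [0.7, -0.6, -0.5]
grip_width: 0.0726
```

```bash
python3 - <<'E'
from h import *
s=bot.sense(); print(s["qpos"].round(2),s["position"],s["tool_rot"],s["grip_width"])
im,K,R,t=cam("side"); np.savez("side1.npz",im=im,K=K,R=R,t=t)
print("tcp px",px(K,R,t,s["position"]))
cv2.imwrite("pics/side1.png",cv2.resize(im[40:300,120:420],None,fx=2.2,fy=2.2,interpolation=cv2.INTER_CUBIC))
E
```

```text
[-0.62  0.23 -0.08  2.02  0.02  0.89 -2.28] [0.37028764 0.23793677 0.24829178] [ 3.14131911e+00 -4.41161026e-04  4.06246090e-04] 0.07262047905297217
tcp px [207.58225854 130.77739293]
```

View pics/side1.png

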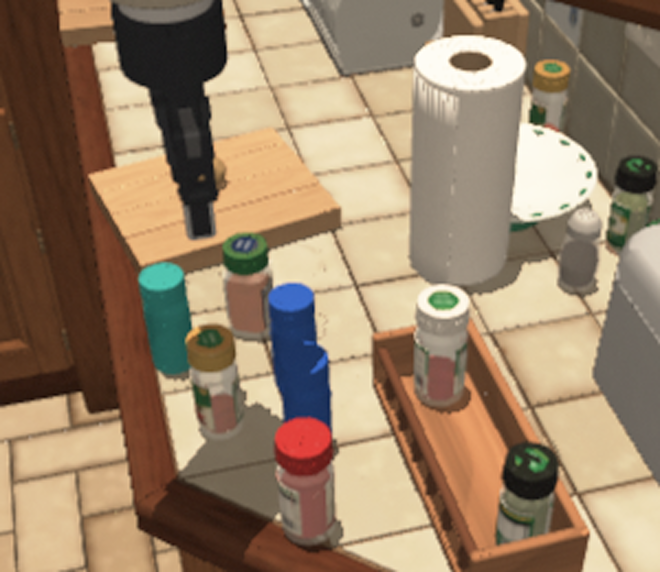

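The open gripper hangs over the yellow jar (lid at crop (211,345)) with nothing beside the fingers. Next I descend and close.

Request:
servo_tool --claw '[0.85,0.85,0.85,0.85,0.85,0.85,0.85,0.85,0.4,0.4,0.4,0.4,0.4,0.4]' --offset '[[-1,-1,24],[0,0,24],[0,0,24],[0,0,24],[0,0,24],[0,0,24],[0,0,16],[0,0,12],[0,0,0],[0,0,0],[0,0,0],[0,0,0],[0,0,0],[0,0,0]]' --rotation '[[0,0,0],[0,0,0],[0,0,0],[0,0,0],[0,0,0],[0,0,0],[0,0,0],[0,0,0],[0,0,0],[0,0,0],[0,0,0],[0,0,0],[0,0,0],[0,0,0]]'

```text
clock: 5.65
position: [0.3691, 0.2395, 0.0767]
tool_rot: [-3.141, 0.0, -0.001]
contact_force: [0.6, -0.5, 6.7]
grip_width: 0.0401
```

Request:
servo_tool --claw '[0.1,0.1,0.1,0.1,0.1,0.1,0.1,0.1,0.1,0.1,0.1,0.1]' --offset '[[0,0,0],[0,0,0],[0,0,-5],[0,0,-12],[0,0,-20],[0,0,-20],[0,0,-20],[0,0,-24],[0,0,-24],[0,0,-24],[0,0,-16],[0,0,0]]' --rotation '[[0,0,0],[0,0,0],[0,0,0],[0,0,0],[0,0,0],[0,0,0],[0,0,0],[0,0,0],[0,0,0],[0,0,0],[0,0,0],[0,0,0]]'

```text
clock: 7.15
position: [0.3692, 0.2396, 0.2427]
tool_rot: [-3.14, 0.0, -0.003]
contact_force: [-0.3, 0.5, -1.2]
grip_width: 0.0405
```

```bash
python3 - <<'E'
from h import *
s=bot.sense(); print(s["qpos"].round(2),s["position"],s["contact_force"],s["grip_width"])
im,K,R,t=cam("side"); np.savez("side2.npz",im=im,K=K,R=R,t=t)
print("tcp px",px(K,R,t,s["position"]))
cv2.imwrite("pics/side2.png",cv2.resize(im[50:300,120:390],None,fx=2.3,fy=2.3,interpolation=cv2.INTER_CUBIC))
E
```

```text
[-0.62  0.24 -0.08  2.03  0.03  0.87 -2.28] [0.36918386 0.23959188 0.2427219 ] [-0.30072628  0.4853291  -1.21434689] 0.040547909314023266
tcp px [207.15593559 133.09997533]
```

View pics/side2.png

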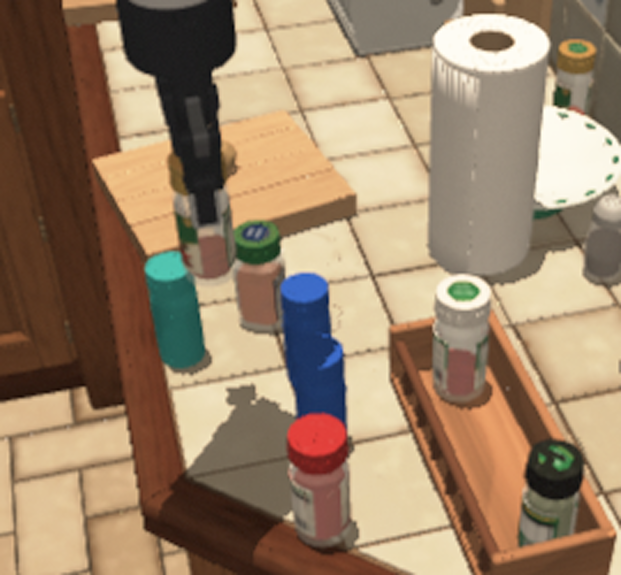

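The jar is held upright and well off the counter; its bottom is at crop (213,277). I move it in front of the rack first, then lower it there to stay below the cabinet.

Request:
servo_tool --claw '[0.1,0.1,0.1,0.1,0.1,0.1,0.1,0.1,0.1,0.1,0.1,0.1,0.1,0.1,0.1]' --offset '[[5,10,0],[10,20,0],[15,25,0],[18,25,0],[18,20,0],[18,12,0],[18,8,0],[10,2,0],[4,0,0],[0,0,15],[0,0,25],[0,0,25],[0,0,13],[0,0,4],[0,0,0]]' --rotation '[[0,0,0],[0,0,0],[0,0,0],[0,0,0],[0,0,0],[0,0,0],[0,0,0],[0,0,0],[0,0,0],[0,0,0],[0,0,0],[0,0,0],[0,0,0],[0,0,0],[0,0,0]]'

```text
clock: 9.07
position: [0.485, 0.1176, 0.1596]
tool_rot: [-3.141, -0.0, -0.0]
contact_force: [0.5, 0.1, -0.6]
grip_width: 0.04
```

```bash
python3 - <<'E'
from h import *
s=bot.sense(); p=s["position"]; print(s["qpos"].round(2),p,s["contact_force"],s["grip_width"])
im,K,R,t=cam("side"); np.savez("side3.npz",im=im,K=K,R=R,t=t)
b=p-[0,0,.0767]
im=im.copy()
for a in np.linspace(0,6.28,60): 
    u=px(K,R,t,b+[.021*np.cos(a),.021*np.sin(a),0]); cv2.circle(im,tuple(int(x) for x in u.round()),0,(255,0,255),-1)
cv2.imwrite("pics/side3.png",cv2.resize(im[80:320,200:420],None,fx=2.4,fy=2.4,interpolation=cv2.INTER_NEAREST))
E
```

```text
[-0.33  0.43 -0.01  2.01  0.    0.71 -1.91] [0.48502289 0.11756031 0.1596439 ] [ 0.51894296  0.07910032 -0.59152632] 0.03998478189444182
```

View pics/side3.png

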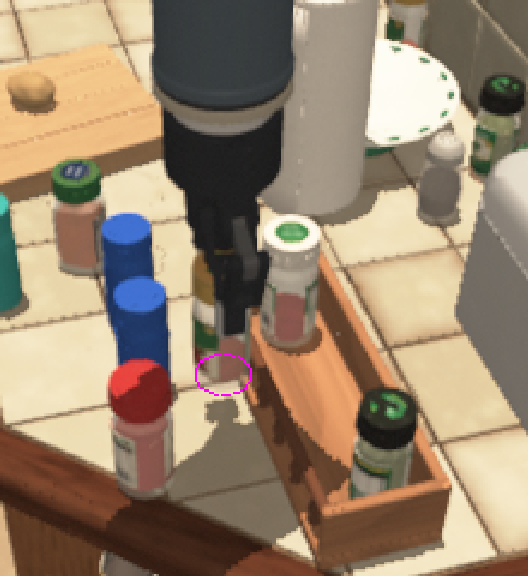

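The circle I drew at the expected underside sits about 12 crop px below the visible bottom edge, at (222,382). I'll check whether the jar sits higher in the grip or the drawn outline is biased.

```bash
python3 - <<'E'
from h import *
d=np.load("side0.npz"); K,R,t=[d[k] for k in("K","R","t")]
low=lambda b: max((px(K,R,t,np.array(b)+[.021*np.cos(a),.021*np.sin(a),0]) for a in np.linspace(0,6.28,90)),key=lambda q:q[1]).round(1)
print("initial expected lowest",low([.3695,.239,0])," seen ~",(170+175/3.3,150+303/3.3))
print("side2 exp",low([.3692,.2396,.166])," seen",(120+213/2.3,50+278/2.3), "10mm higher:",low([.3692,.2396,.176]))
print("side3 exp",low([.485,.1176,.083])," seen",(200+222/2.4,80+382/2.4),"10mm higher:",low([.485,.1176,.093]))
ims=[np.load(f"side{i}.npz")["im"] for i in(0,2,3)]
c=[ims[0][185:250,190:250],ims[1][110:175,185:245],ims[2][180:245,265:325]]
cv2.imwrite("pics/cmp.png",cv2.resize(np.hstack(c),None,fx=4.4,fy=4.4,interpolation=cv2.INTER_CUBIC))
E
```

```text
initial expected lowest [220.  241.1]  seen ~ (223.03030303030303, 241.8181818181818)
side2 exp [210.7 176.1]  seen (212.60869565217394, 170.8695652173913) 10mm higher: [210.1 171.7]
side3 exp [292.5 244. ]  seen (292.5, 239.16666666666669) 10mm higher: [292.5 240. ]
```

View pics/cmp.png

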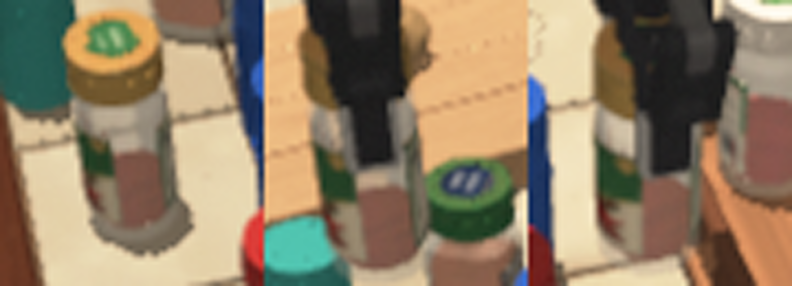

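Panels 1–3 show the jar upright in the grip. It may sit a few mm higher than at pickup, so I'll find the floor by contact. Now over the rail and down most of the way.

Request:
servo_tool --claw '[0.1,0.1,0.1,0.1,0.1,0.1,0.1,0.1,0.1,0.1,0.1,0.1,0.1]' --offset '[[8,0,0],[16,0,0],[20,0,0],[20,0,0],[12,0,0],[6,0,0],[0,0,0],[0,0,10],[0,0,16],[0,0,16],[0,0,12],[0,0,5],[0,0,0]]' --rotation '[[0,0,0],[0,0,0],[0,0,0],[0,0,0],[0,0,0],[0,0,0],[0,0,0],[0,0,0],[0,0,0],[0,0,0],[0,0,0],[0,0,0],[0,0,0]]'

```text
clock: 10.75
position: [0.5668, 0.1173, 0.0999]
tool_rot: [3.141, -0.0, -0.001]
contact_force: [-0.5, -0.7, -0.6]
grip_width: 0.0403
```

```bash
python3 - <<'E'
from h import *
s=bot.sense(); p=s["position"]; print(s["qpos"].round(2),p,s["contact_force"],s["grip_width"])
im,K,R,t=cam("side"); im2=cam("top")[0]
cv2.imwrite("pics/s4.png",np.hstack([cv2.resize(im[130:310,250:400],(400,480),interpolation=cv2.INTER_CUBIC),cv2.resize(im2[90:270,240:390+0],(400,480),interpolation=cv2.INTER_CUBIC)]))
E
```

```text
[-0.28  0.6  -0.01  1.87  0.01  0.67 -1.86] [0.56678299 0.11726478 0.099943  ] [-0.47406064 -0.70355066 -0.58070108] 0.04032865400724158
```

View pics/s4.png

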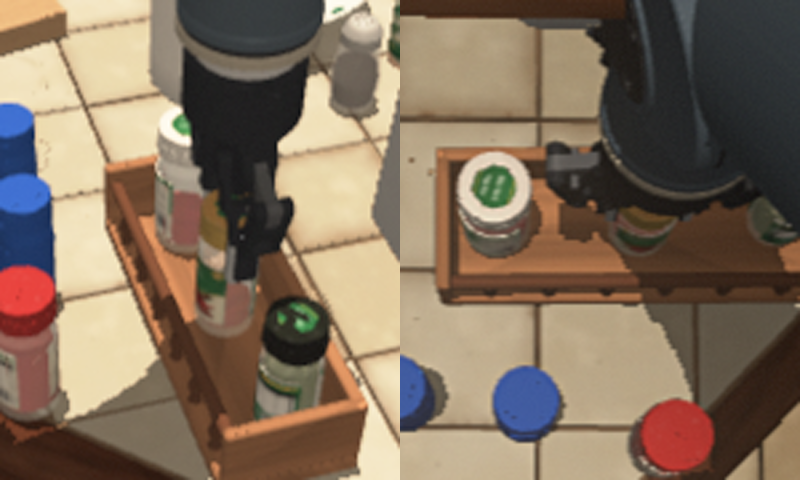

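The jar is behind the rail and between the two jars, which look untouched. It is upright, with its bottom at (225,330) in the left panel. I lower it in small steps until contact shows.

Request:
servo_tool --claw '[0.1,0.1,0.1,0.1,0.1]' --offset '[[0,0,3],[0,0,3],[0,0,2],[0,0,1],[0,0,0]]' --rotation '[[0,0,0],[0,0,0],[0,0,0],[0,0,0],[0,0,0]]'

```text
clock: 11.48
position: [0.5668, 0.1173, 0.0912]
tool_rot: [3.142, -0.0, -0.0]
contact_force: [-0.2, -0.7, -0.4]
grip_width: 0.0403
```

Request:
servo_tool --claw '[0.1,0.1,0.1,0.1]' --offset '[[0,0,1],[0,0,1],[0,0,1],[0,0,0]]' --rotation '[[0,0,0],[0,0,0],[0,0,0],[0,0,0]]'

```text
clock: 11.98
position: [0.5677, 0.1173, 0.0907]
tool_rot: [-3.141, 0.001, -0.004]
contact_force: [-5.9, -1.6, 24.4]
grip_width: 0.0405
```

Contact is 24 N at z = 0.0907, which is what an unslipped jar should give. I ease off, then open gently.

Request:
servo_tool --claw '[0.1,0.1,0.1,0.5,0.55,0.6,0.65,0.7,0.7,0.7]' --offset '[[0,0,-1],[0,0,-1],[0,0,0],[0,0,0],[0,0,0],[0,0,0],[0,0,0],[0,0,0],[0,0,0],[0,0,0]]' --rotation '[[0,0,0],[0,0,0],[0,0,0],[0,0,0],[0,0,0],[0,0,0],[0,0,0],[0,0,0],[0,0,0],[0,0,0]]'

```text
clock: 13.22
position: [0.5669, 0.1173, 0.0903]
tool_rot: [-3.142, 0.0, -0.0]
contact_force: [0.1, 0.1, 0.3]
grip_width: 0.0594
```

Request:
servo_tool --claw '[0.7,0.7,0.7,0.7,0.7,0.7,0.7,0.7,0.7,0.7,0.7,0.7,0.7,0.7,0.7,0.7]' --offset '[[0,0,-4],[0,0,-8],[0,0,-16],[0,0,-20],[0,0,-20],[0,0,-16],[0,0,-4],[-10,0,0],[-20,0,0],[-25,10,-10],[-20,30,-20],[0,40,-20],[0,40,-10],[0,40,0],[0,40,0],[0,0,0]]' --rotation '[[0,0,0],[0,0,0],[0,0,0],[0,0,0],[0,0,0],[0,0,0],[0,0,0],[0,0,0],[0,0,0],[0,0,0],[0,0,0],[0,0,0],[0,0,0],[0,0,0],[0,0,0],[0,0,0]]'

```text
clock: 15.22
position: [0.4904, -0.0858, 0.2375]
tool_rot: [3.14, -0.008, -0.003]
contact_force: [-0.7, -0.3, 0.4]
grip_width: 0.0596
```

```bash
python3 - <<'E'
from h import *
s=bot.sense(); print(s["clock"],s["position"],s["contact_force"])
im,K,R,t=cam("side"); im2,K2,R2,t2=cam("top")
np.savez("end.npz",im=im2,K=K2,R=R2,t=t2)
hsv=cv2.cvtColor(im2,cv2.COLOR_BGR2HSV)
u=px(K2,R2,t2,[.567,.117,.12]); print("expect lid px",u)
o=np.load("top0.npz")["im"]
for n,(x,y) in dict(white=(275,160),black=(390,160)).items():
    print(n,"pixel diff",np.abs(im2[y-14:y+14,x-14:x+14].astype(int)-o[y-14:y+14,x-14:x+14]).mean())
cv2.imwrite("pics/end.png",np.hstack([cv2.resize(im[130:310,250:400],(400,480),interpolation=cv2.INTER_CUBIC),cv2.resize(im2[100:250,240:420],(400,333),interpolation=cv2.INTER_CUBIC)[:333].copy() if 0 else cv2.copyMakeBorder(cv2.resize(im2[100:250,240:420],(400,333),interpolation=cv2.INTER_CUBIC),0,147,0,0,cv2.BORDER_CONSTANT)]))
E
```

```text
15.225 [ 0.4903964  -0.0857721   0.23753772] [-0.66900508 -0.27826029  0.37737934]
expect lid px [333.30403059 162.49356932]
white pixel diff 0.8698979591836735
black pixel diff 1.2793367346938775
```

View pics/end.png

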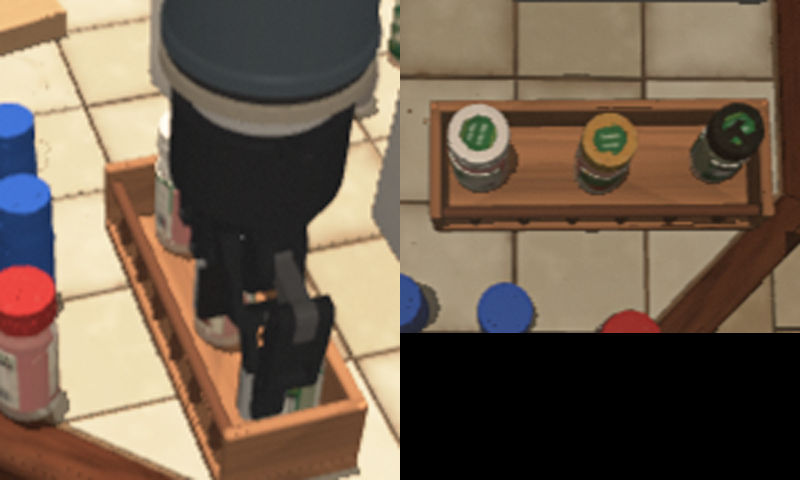

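The yellow jar stands in the middle of the rack. Its lid is at (334,163) and I expected (333,162). The white and black jars are unmoved, and the gripper is clear.

```bash
python3 -c "
from station import bot
bot.close_job()"
```

```text
the job is handed in; nothing more can be done
```

The yellow-lidded jar is standing upright on the rack floor, midway between the white and black jars, and I've handed the job in at about 15 s. I gripped it near the top, lifted it over the front rail, lowered it until it touched the floor (24 N, eased off before opening) and backed the arm away.

**Last checks:**
- **Position:** in the top view the lid sat within about 1 px of where it should be, at roughly x = 0.567, y = 0.117 m. That is about 1 mm from my estimate of the rack's middle.
- **Other jars:** the patches around the white and black lids were practically unchanged from the first picture.
- **Gripper:** it was clear of everything, with no contact force.

**Disagreement:** while I was carrying the jar, the side view suggested it sat up to 10 mm higher in the grip than at pickup. It touched the floor at the height expected for no slip, so I put that down to the shadow at its base and image error. In the final side picture the gripper hid most of the jar, so only the top view confirms it is upright.

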